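# Shut down the air point: vent, uncouple and put away the nozzles

### The job

Shut down the compressed-air point of the dismantling bench. First vent it: pull the black-knobbed vent lever all the way to its stop, then ease it slowly back until it is fully home, never letting it snap back. Only then uncouple every nozzle that is fitted (pull the coupler's sprung collar back to release it, then draw the nozzle out) and lay all the nozzles, also the one lying loose on the bench, flat in the grey tray side by side, without dropping them and without disturbing the other things on the bench.

Things in the scene. Friction and masses are not known exactly. Their poses are not given: they have to be found in the camera images.
- manifold: aluminium air manifold bar, fixed to the bench on two feet, 270 mm wide (y), 80 mm deep (x), top at 85 mm. Origin: centre of its footprint on the bench; x points away from the couplers, so the three couplers point along its -x, their axes level, parallel, 90 mm apart and 60 mm above the bench
- tray: open grey metal tray fixed to the bench, 250 x 175 x 30 mm outside, walls and floor 4 mm thick. Origin: centre of its underside on the bench; x along the 250 mm side
- vent_lever (a joint): angle of the vent lever (rad): 0 = home, leaning 0.5 rad away from the robot (towards the valve's +x); 1.0 = end stop, leaning 0.5 rad the other way (towards the valve's -x). A spring drives it home (torque 0.3 N m at home, 0.9 N m at the end stop, damping 0.3 N m s); let go when pulled, it snaps back
- vent_lever_knob (a point): centre of the black knob on top of the lever, a block 30 mm wide (across the swing) by 18 by 26 mm, 120 mm from the pivot; turns with the lever
- vent_lever_pivot (a point): pivot of the vent lever, 62 mm above the bench on the vent valve, a small aluminium block on a dark 100 x 80 mm base plate fixed to the bench; the frame does not move with the lever: its x axis lies level in the plane of the swing (the lever is pulled towards -x), its y axis is the pivot axis
- coupler_1 (a point): centre of the mouth of the left (+y) coupler, 60 mm above the bench; frame as the manifold's (x points into the coupler). The plug sits 30 mm deep in the coupler's 15 mm bore, held by a lock
- collar_1_mid (a point): centre, on the coupler's axis, of the sprung sliding collar of the left (+y) coupler: a steel ring 36 mm in diameter and 28 mm long (41 mm across the rim at its front), its middle 18 mm behind the mouth when home; moves with the collar
- collar_1 (a joint): how far the collar of the left (+y) coupler is pulled back, along the coupler's +x (m): 0 home, 0.012 its stop; spring 5 N to 11 N. At 10 mm or more it unlocks and a spring pushes the nozzle out by 6 mm. Let the collar go: it stays partly back while the plug is half out (nozzle draws straight out with about 5 N) and goes home when it is out
- coupler_2 (a point): centre of the mouth of the middle coupler, 60 mm above the bench; frame as the manifold's (x points into the coupler). The plug sits 30 mm deep in the coupler's 15 mm bore, held by a lock
- collar_2_mid (a point): centre, on the coupler's axis, of the sprung sliding collar of the middle coupler: a steel ring 36 mm in diameter and 28 mm long (41 mm across the rim at its front), its middle 18 mm behind the mouth when home; moves with the collar
- collar_2 (a joint): how far the collar of the middle coupler is pulled back, along the coupler's +x (m): 0 home, 0.012 its stop; spring 5 N to 11 N. At 10 mm or more it unlocks and a spring pushes the nozzle out by 6 mm. Let the collar go: it stays partly back while the plug is half out (nozzle draws straight out with about 5 N) and goes home when it is out
- coupler_3 (a point): centre of the mouth of the right (-y) coupler, 60 mm above the bench; frame as the manifold's (x points into the coupler). The plug sits 30 mm deep in the coupler's 15 mm bore, held by a lock
- collar_3_mid (a point): centre, on the coupler's axis, of the sprung sliding collar of the right (-y) coupler: a steel ring 36 mm in diameter and 28 mm long (41 mm across the rim at its front), its middle 18 mm behind the mouth when home; moves with the collar
- collar_3 (a joint): how far the collar of the right (-y) coupler is pulled back, along the coupler's +x (m): 0 home, 0.012 its stop; spring 5 N to 11 N. At 10 mm or more it unlocks and a spring pushes the nozzle out by 6 mm. Let the collar go: it stays partly back while the plug is half out (nozzle draws straight out with about 5 N) and goes home when it is out
- nozzle_1: air nozzle, 120 g, 125 mm long: square grip block 60 x 26 x 26 mm, a grooved steel plug 14 mm thick, 35 mm long at one end, a cone-shaped brass tip 30 mm long at the other. Origin: centre of the block; x along the nozzle towards the plug (end at +65 mm; tip end at -60). Fitted level in coupler 1, origin 35 mm before the mouth; absent in some starts (coupler empty).
- nozzle_2: air nozzle, 120 g, 125 mm long: square grip block 60 x 26 x 26 mm, a grooved steel plug 14 mm thick, 35 mm long at one end, a slim steel tube 11 mm thick 30 mm long at the other. Origin: centre of the block; x along the nozzle towards the plug (end at +65 mm; tip end at -60). Fitted level in coupler 2, origin 35 mm before the mouth; absent in some starts (coupler empty).
- nozzle_3: air nozzle, 120 g, 125 mm long: square grip block 60 x 26 x 26 mm, a grooved steel plug 14 mm thick, 35 mm long at one end, a flat black fan tip 24 mm wide 30 mm long at the other. Origin: centre of the block; x along the nozzle towards the plug (end at +65 mm; tip end at -60). Fitted level in coupler 3, origin 35 mm before the mouth; absent in some starts (coupler empty).
- nozzle_4: air nozzle, 120 g, 125 mm long: square grip block 60 x 26 x 26 mm, a grooved steel plug 14 mm thick, 35 mm long at one end, a cone-shaped brass tip 30 mm long at the other. Origin: centre of the block; x along the nozzle towards the plug (end at +65 mm; tip end at -60). At the start it lies loose on the bench in front of the manifold, its origin 13 mm up.
- hard_drive: bystander: flat metal disk drive, 70 x 100 x 10 mm, lying on the bench; origin under its centre
- motor: bystander: small upright can motor, 36 mm in diameter, 44 mm tall with its shaft; origin under its centre
- screw_jar: bystander: clear screw jar 48 mm in diameter, 60 mm tall; origin under its centre
- transformer: bystander: transformer 45 x 55 x 45 mm with a copper winding; origin under its centre
- case_fan: bystander: black case fan 80 x 80 x 25 mm lying flat; origin under its centre
- heatsink: bystander: finned aluminium heatsink 38 x 38 x 24 mm; origin under its centre
Not all that is in view belongs to the job. Leave any purple look-alike of the nozzle_1 alone.

How it is judged:
By the outcome, as a careful person would: the job done as asked, in the order asked, and still so for the second after the job is handed in, with the robot touching nothing.
Of nozzle_1, nozzle_2, nozzle_3 only 2 to 3 are there at a start; the rules pass over those that are not, and their reading is None.
At some moment in a run one of nozzle_4 may be knocked a few centimetres aside while the robot is not near it.
It also fails if it takes over 210 s, if anything falls off the work surface, if the arm or the gripper's body presses on something with over 40 N, if the wrist force passes 120 N, or if a joint passes its speed limit or range.

### The arm

A 7-joint arm with a two-finger parallel gripper is mounted at the origin on the work surface. World frame = base frame: x ahead of the robot, y to its left, z up, the work surface at z = 0. Lengths are in m, angles in rad, forces in N, time in s.
With the tool pointing down it reaches from about 0.425 to 0.925 m from the base axis. Payload 6.8 kg.
Tool frame: the origin (TCP) lies at the very end of the fingers, on their centre line; the grasp point (between the pads) lies 19 mm behind it; z points along the fingers, y is the line along which they close (so a half turn about z gives the same grasp; the last joint's range is limited). The gripper opens to 85 mm and grips with 20 to 120 N. Pads are 22 mm wide; open, the fingers measure 114 mm over their backs; the gripper's body (76 mm by 85 mm) begins 54 mm behind the grasp point. The pads swing forward as they close: fully open they stand 13 mm farther back than shut.
Start: joints at [1.042, 0.477, 0.022, 1.555, -0.011, 1.109, -0.083], TCP at [0.276, -0.616, 0.231] pointing down, gripper open.
Joint ranges: [-2.96, 2.96], [-0.34, 2.1], [-1.41, 1.46], [0.24, 2.44], [-1.37, 4.51], [0.17, 1.92], [-2.96, 2.96]. Speed limits (rad/s): [2.39, 2.39, 3.14, 3.14, 3.14, 3.14, 3.14].

### API

Orientations are given as a unit quaternion [w, x, y, z].
In Python, from station import bot gives the robot as it stands.
- The arm moves only by the tool jog_arm, never from a script. Its argument "motion" is a list of rows, each a list of 7 numbers: the turn, a rotation vector about the tool's x, y, z in rad, then the shift along the tool's x, y, z in mm, then the finger opening in mm, from 0 to 85.4. A call has 1 to 10 rows; each row is the pose to reach, as a shift and turn from the pose commanded when the call began, along the tool's axes at that moment; what a row does not reach only later rows make up. A row lasts 1/8 s, in which the tool goes at most 62.5 mm and 10.7 degrees, less where a joint would pass 70% of its speed; a pose out of reach is approached as far as the arm can. A call with a gripper value outside its range is refused whole. The fingers move at their own pace and stop on an object; "grip_force" is the grip in N (left out, the last holds). Time passes only in rows, so rows that repeat a pose let the fingers close. It gives the time, the measured TCP pose, the force, the opening and the grip force at its end, in the units of the state.
- bot.get_obs(): the state, without advancing time (a new reading comes with each control period).
- bot.read_camera(name): name is "scene" or "top" or "wrist"; returns a dict with "pixels" (384x512x3 uint8, red, green, blue), "camera_matrix" (3x3 intrinsics, pixels), "T" (4x4, takes a point from camera to world coordinates); the wrist camera has in their place "tool_from_camera" (4x4, takes a point from camera to tool coordinates, whose origin is the TCP and whose axes are the flange's). Camera axes: x right, y down, z forward; pixel columns grow to the right and rows downward; lengths in m; the calibration is good to about 2 mm. A picture is of the moment at which its call begins: read the wrist's pose just before it. There is no depth.
- bot.hand_in(): hands the job in; it is judged then, once.
Trained networks look in a picture, given as the dict that the camera call returned (one of the last four; its "shot" number tells which), for a name from the list of things; names that differ only in an ending like _2 or _b are one class to them, and where a whole thing is asked for, a point or a joint stands for the part that bears it (a point fixed in the world has none). Each returns a list of dicts, best first, with "score" (0 to 1); they miss things now and then, are a little off and sometimes report something else, mostly with a low value. They report only what shows in the picture. A call takes as long as a camera call. They do not tell look-alikes from the thing itself.
- bot.spot_in(thing, picture): "xy" ([column, row] in pixels, amid what is visible of it).
- bot.tip_of(thing, picture): "xy" ([column, row] in pixels: a listed point, or the origin of a listed thing).
The state is a dict: "t": time; "q": joint angles; "joint_vel": joint speeds; "joint_torque": joint torques, N m; "eef_pos": TCP position; "tool_rot": TCP orientation; "contact_force": force on the tool from outside, world axes, zero at the start; "torque": the same for the moment, N m; "gripper_width": opening from 0.0 (shut) to 1.0 (fully open); "grasp_force": force on a finger pad.
Only numpy, scipy, OpenCV 4.12 (cv2) and the standard library are available. Lean on these libraries where they do the work, as an engineer would, in place of code of your own. Each camera call takes 0.05 s, during which the arm holds its last target. There are 200 camera calls.

## Working session

There is one attempt and no reset: what is moved stays moved. The work goes in short steps, Python scripts to look and compute and a tool call to move; the robot and the scene stay as the last step left them, time stands still between calls to the robot, and variables do not carry over. Pictures are saved under pics/ and viewed, at most 14 in all, crops included, and the job is handed in when it is done.

Besides the shell and the picture viewer there is one more tool, called after ">>>" in YAML: its name, and indented under it one key for each argument. jog_arm: Moves the arm, as the interface text tells. Its arguments: {"type":"object","properties":{"motion":{"type":"array"},"grip_force":{"type":"number"}},"required":["motion"]}

```bash
mkdir -p pics; ls
cat > h.py <<'E'
import numpy as np, cv2
from station import bot
from scipy.spatial.transform import Rotation as R
def pose():
    o=bot.get_obs(); q=np.array(o["tool_rot"]); return np.array(o["eef_pos"]), R.from_quat(q[[1,2,3,0]]).as_matrix(), o
def camT(pic,p=None,Rm=None):
    if "T" in pic: return np.array(pic["T"])
    T=np.eye(4); T[:3,:3]=Rm; T[:3,3]=p
    return T@np.array(pic["tool_from_camera"])
def ray(uv,pic,T):
    d=np.linalg.inv(pic["camera_matrix"])@np.array([uv[0],uv[1],1.]); return T[:3,3], T[:3,:3]@d
def atz(uv,pic,T,z):
    o,d=ray(uv,pic,T); return o+d*(z-o[2])/d[2]
def tri(rays):
    A=np.zeros((3,3));b=np.zeros(3)
    for o,d in rays:
        d=d/np.linalg.norm(d);P=np.eye(3)-np.outer(d,d);A+=P;b+=P@o
    x=np.linalg.solve(A,b); return x,[float(np.linalg.norm(np.cross(x-o,d/np.linalg.norm(d)))) for o,d in rays]
def save(pic,name,crop=None,k=1):
    im=pic["pixels"][:,:,::-1]
    if crop: a,b,c,d=crop; im=im[b:d,a:c]
    cv2.imwrite("pics/"+name,cv2.resize(im,None,fx=k,fy=k,interpolation=cv2.INTER_CUBIC))
def proj(X,pic,T):
    c=np.linalg.inv(T)@np.append(X,1); u=np.array(pic["camera_matrix"])@c[:3]; return u[:2]/u[2]
E
python3 - <<'E'
from h import *
np.set_printoptions(precision=4,suppress=True)
p,Rm,o=pose(); print(p,Rm,o["t"],o["gripper_width"])
S=bot.read_camera("scene");T=bot.read_camera("top")
save(S,"s.png",k=1.5);save(T,"t.png",k=1.5)
for n,z in dict(manifold=0,tray=0,vent_lever_knob=.167,vent_lever_pivot=.062,coupler_1=.06,collar_1_mid=.06,nozzle_1=.06,nozzle_2=.06,nozzle_3=.06,nozzle_4=.013,hard_drive=0,motor=0,screw_jar=0,transformer=0,case_fan=0,heatsink=0).items():
    for c,P in(("S",S),("T",T)):
        for d in bot.tip_of(n,P)[:5]:
            if d["score"]>.2: print(n,c,np.round(d["xy"]),round(d["score"],2),atz(d["xy"],P,camT(P),z))
E
```

```text
pics
[ 0.2755 -0.6156  0.2303] [[ 0.9127  0.4085 -0.0009]
 [ 0.4085 -0.9127  0.0016]
 [-0.0001 -0.0018 -1.    ]] 0.0 0.9996083940530713
manifold S [286. 251.] 0.88 [ 0.7128 -0.0095  0.    ]
manifold T [255. 133.] 0.94 [ 0.7219 -0.0189  0.    ]
tray S [173. 253.] 0.94 [ 0.5281 -0.3099  0.    ]
tray S [265. 195.] 0.28 [0.489  0.0586 0.    ]
tray T [361. 202.] 0.72 [ 0.5307 -0.3263  0.    ]
vent_lever_knob S [355. 223.] 0.7 [0.8195 0.1408 0.167 ]
vent_lever_knob S [344. 144.] 0.58 [0.5581 0.3212 0.167 ]
vent_lever_knob T [109. 177.] 0.64 [0.5573 0.3244 0.167 ]
vent_lever_pivot S [329. 155.] 0.73 [0.4991 0.3275 0.062 ]
vent_lever_pivot T [123. 204.] 0.74 [0.5016 0.3256 0.062 ]
coupler_1 S [295. 211.] 0.81 [0.6343 0.0777 0.06  ]
coupler_1 S [245. 231.] 0.76 [ 0.6132 -0.0961  0.06  ]
coupler_1 S [218. 290.] 0.7 [ 0.7402 -0.2627  0.06  ]
coupler_1 S [269. 215.] 0.56 [ 0.6048 -0.0015  0.06  ]
coupler_1 T [284. 164.] 0.68 [ 0.6206 -0.0984  0.06  ]
coupler_1 T [218. 162.] 0.63 [0.6206 0.0797 0.06  ]
coupler_1 T [250. 165.] 0.57 [ 0.6149 -0.007   0.06  ]
collar_1_mid S [297. 212.] 0.45 [0.6413 
[... 2082 characters left out ...]
 0.013 ]
nozzle_4 T [255. 266.] 0.54 [ 0.3432 -0.0283  0.013 ]
hard_drive S [188. 308.] 0.9 [ 0.7146 -0.3476  0.    ]
hard_drive T [370. 137.] 0.88 [ 0.722  -0.3551  0.    ]
motor S [277. 165.] 0.59 [0.3927 0.1764 0.    ]
motor T [183. 252.] 0.53 [0.3768 0.1725 0.    ]
screw_jar S [216. 295.] 0.58 [ 0.7228 -0.2619  0.    ]
screw_jar T [340. 134.] 0.73 [ 0.7267 -0.267   0.    ]
transformer S [359. 223.] 0.64 [0.7531 0.2572 0.    ]
transformer T [168. 120.] 0.82 [0.752  0.2341 0.    ]
case_fan S [377. 208.] 0.69 [0.7428 0.3498 0.    ]
case_fan T [129. 129.] 0.65 [ 0.7219  0.3449 -0.    ]
heatsink S [189. 206.] 0.57 [ 0.3906 -0.1863  0.    ]
heatsink T [309. 253.] 0.45 [ 0.3835 -0.1791  0.    ]
```

View pics/t.png

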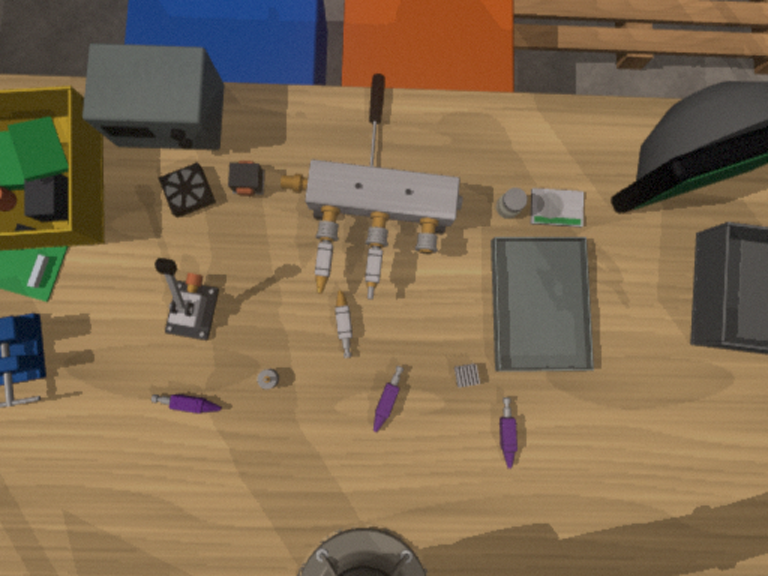

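View pics/s.png

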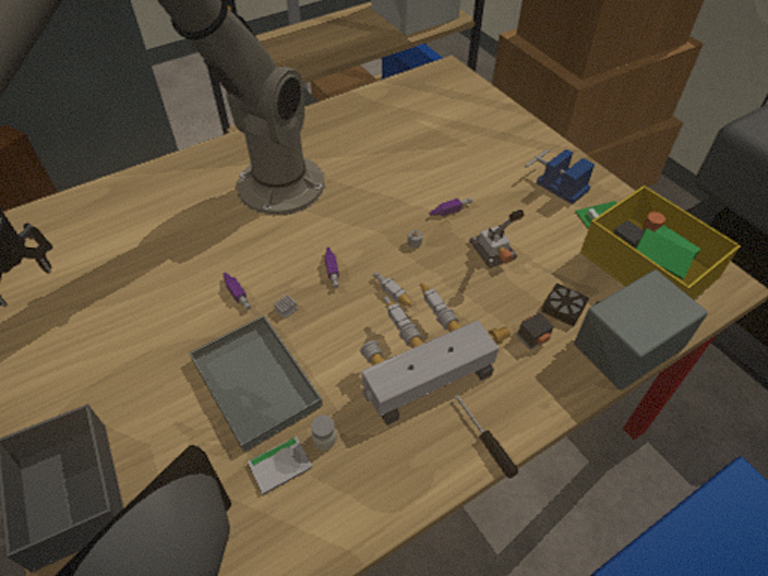

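The top view (×1.5) shows nozzles fitted in coupler 1 (321,260, brass tip) and coupler 2 (374,268, steel tube). Coupler 3 (427,235) is empty. The loose grey nozzle at (344,322) is nozzle_4. The purple ones at (190,403), (388,400) and (508,435) are look-alikes, so I'll leave them alone. The vent lever knob is at (166,266). First I'll move over the valve for a closer look.

```bash
cat >> h.py <<'E'
np.set_printoptions(precision=4,suppress=True)
def down(yaw,tilt=0):
    "tool down, x axis at yaw; tilt>0 leans the hand towards +x of the tool heading"
    return (R.from_euler('z',yaw)*R.from_euler('y',tilt)*R.from_matrix(np.diag([1.,-1,-1]))).as_matrix()
def delta(p1,R1,p0=None,R0=None):
    if p0 is None: p0,R0,_=pose()
    return np.r_[R.from_matrix(R0.T@R1).as_rotvec(), R0.T@(np.array(p1)-p0)*1000]
E
python3 - <<'E'
from h import *
Rt=down(-.12); p0,R0,_=pose()
print(delta([.48,-.2,.35],Rt)); print(delta([.44,.33,.36],Rt,[.48,-.2,.35],Rt))
print(bot.read_camera("wrist")["tool_from_camera"])
E
```

```text
[   0.       -0.        0.5408  356.419  -296.3891 -118.6885]
[   0.        0.        0.     -103.1598 -521.4001  -10.    ]
[[-0.0006 -0.9526 -0.3044  0.0778]
 [ 1.     -0.0005 -0.0007 -0.0005]
 [ 0.0005 -0.3044  0.9526 -0.1428]
 [ 0.      0.      0.      1.    ]]
```

>>> jog_arm:
  motion:
    - [0, 0, 0.54, 356, -296, -119, 85]
    - [0, 0, 0.54, 356, -296, -119, 85]
    - [0, 0, 0.54, 356, -296, -119, 85]
    - [0, 0, 0.54, 356, -296, -119, 85]
    - [0, 0, 0.54, 356, -296, -119, 85]
    - [0, 0, 0.54, 356, -296, -119, 85]
    - [0, 0, 0.54, 356, -296, -119, 85]
    - [0, 0, 0.54, 356, -296, -119, 85]
    - [0, 0, 0.54, 356, -296, -119, 85]

```text
t: 2.88
eef_pos: [0.4818, -0.1969, 0.3514]
tool_rot: [-0.0, 0.998, -0.056, 0.001]
contact_force: [-0.3, -0.2, -0.8]
gripper_width: 0.996
grasp_force: 0.0
```

>>> jog_arm:
  motion:
    - [0, 0, 0, 25, -536, -10, 85]
    - [0, 0, 0, 25, -536, -10, 85]
    - [0, 0, 0, 25, -536, -10, 85]
    - [0, 0, 0, 25, -536, -10, 85]
    - [0, 0, 0, 25, -536, -10, 85]
    - [0, 0, 0, 25, -536, -10, 85]
    - [0, 0, 0, 25, -536, -10, 85]
    - [0, 0, 0, 25, -536, -10, 85]
    - [0, 0, 0, 25, -536, -10, 85]
    - [0, 0, 0, 25, -536, -10, 85]

```text
t: 4.12
eef_pos: [0.5679, 0.331, 0.359]
tool_rot: [-0.0, 0.998, -0.058, -0.001]
contact_force: [-0.3, -1.4, 0.0]
gripper_width: 0.995
grasp_force: 0.0
```

Run:
```python
from h import *
p,Rm,o=pose(); print(p,Rm,o["t"],o["contact_force"])
W=bot.read_camera("wrist"); Tw=camT(W,p,Rm); save(W,"w1.png",k=1.5)
for n,z in dict(vent_lever_knob=.167,vent_lever_pivot=.062).items():
    for d in bot.tip_of(n,W)[:2]: print(n,np.round(d["xy"]),d["score"],atz(d["xy"],W,Tw,z))
```

```text
[0.5679 0.331  0.359 ] [[ 0.9933 -0.1154 -0.0019]
 [-0.1154 -0.9933  0.0004]
 [-0.0019 -0.0002 -1.    ]] 4.125 [-0.2854 -1.3629  0.0412]
vent_lever_knob [261. 175.] 0.83 [0.558 0.323 0.167]
vent_lever_knob [220.  24.] 0.47 [0.7013 0.3442 0.167 ]
vent_lever_pivot [255. 199.] 0.85 [0.4986 0.3345 0.062 ]
```

View pics/w1.png

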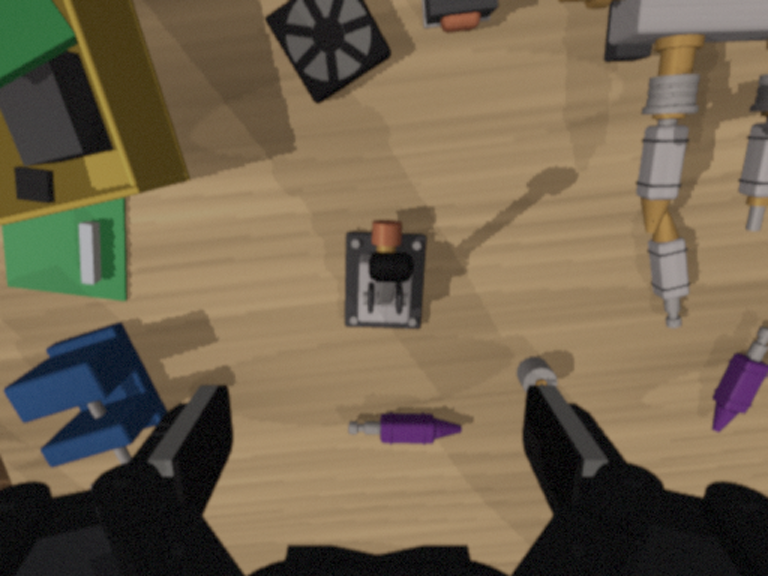

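The wrist view (×1.5) shows the black knob at (391,265), with its base plate almost square to the tool. That puts the pivot at about (0.50,0.333), the knob at about (0.557,0.324) and the valve yaw at about -0.15.

Run:
```python
from h import *
Rt=down(-.15,.5); piv=np.array([.4998,.3330,.062]); z=Rt[:,2]
pg=piv-z*.104; pa=piv-z*.19
print(pg,pa); print(delta(pa,Rt)); print(delta(pg,Rt,pa,Rt))
for k in range(1,11):
    t=.05*k; print(round(t,2),round(-104*np.sin(t),1),round(104*(1-np.cos(t)),1), '|', round(.6*t,3),round(-104*np.sin(.6*t),1),round(104*(1-np.cos(.6*t)),1))
```

```text
[0.5491 0.3255 0.1533] [0.5899 0.3194 0.2287]
[  0.0087  -0.5002   0.0272  21.3474   4.2498 131.172 ]
[ 0.  0.  0.  0.  0. 86.]
0.05 -5.2 0.1 | 0.03 -3.1 0.0
0.1 -10.4 0.5 | 0.06 -6.2 0.2
0.15 -15.5 1.2 | 0.09 -9.3 0.4
0.2 -20.7 2.1 | 0.12 -12.5 0.7
0.25 -25.7 3.2 | 0.15 -15.5 1.2
0.3 -30.7 4.6 | 0.18 -18.6 1.7
0.35 -35.7 6.3 | 0.21 -21.7 2.3
0.4 -40.5 8.2 | 0.24 -24.7 3.0
0.45 -45.2 10.4 | 0.27 -27.7 3.8
0.5 -49.9 12.7 | 0.3 -30.7 4.6
```

>>> jog_arm:
  motion:
    - [0.009, -0.25, 0.027, 21, 4, 65, 60]
    - [0.009, -0.5, 0.027, 21, 4, 131, 60]
    - [0.009, -0.5, 0.027, 21, 4, 131, 60]
    - [0.009, -0.5, 0.027, 21, 4, 131, 60]
    - [0.009, -0.5, 0.027, 21, 4, 131, 60]
  grip_force: 60

```text
t: 4.9
eef_pos: [0.5891, 0.3222, 0.2312]
tool_rot: [-0.02, 0.967, -0.071, -0.245]
contact_force: [-0.2, -0.5, -0.2]
gripper_width: 0.705
grasp_force: 0.0
```

Run:
```python
from h import *
p,Rm,o=pose(); print(p,o["t"],delta([0.5899,0.3194,0.2287],down(-.15,.5)))
W=bot.read_camera("wrist"); Tw=camT(W,p,Rm); save(W,"w2.png")
K=np.array([0.4998,.3330,.062])-Rm[:,2]*.12
for d in bot.tip_of("vent_lever_knob",W)[:2]: print(np.round(d["xy"]),d["score"],atz(d["xy"],W,Tw,.167), proj(K,W,Tw))
```

```text
[0.5891 0.3222 0.2312] 4.9 [-0.0023 -0.0038  0.0037  2.1911  2.6689  1.6157]
[257. 207.] 0.85 [0.5542 0.3244 0.167 ] [256.8496 205.6742]
```

View pics/w2.png

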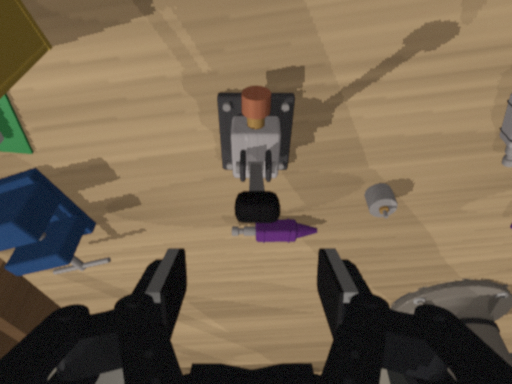

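The knob sits at (257,207), centred between the fingers, and matches the prediction of (257,206). Moving in to grip it.

>>> jog_arm:
  motion:
    - [0, 0, 0, 0, 0, 40, 60]
    - [0, 0, 0, 0, 0, 70, 60]
    - [0, 0, 0, 0, 0, 86, 60]
    - [0, 0, 0, 0, 0, 86, 60]
    - [0, 0, 0, 0, 0, 86, 20]
    - [0, 0, 0, 0, 0, 86, 20]
    - [0, 0, 0, 0, 0, 86, 20]
    - [0, 0, 0, 0, 0, 86, 20]
    - [0, 0, 0, 0, 0, 86, 20]
    - [0, 0, 0, 0, 0, 86, 20]
  grip_force: 60

```text
t: 6.25
eef_pos: [0.5493, 0.3249, 0.1557]
tool_rot: [-0.017, 0.966, -0.072, -0.246]
contact_force: [-1.4, -9.6, 9.9]
gripper_width: 0.345
grasp_force: 60.6
```

>>> jog_arm:
  motion:
    - [0, 0.05, 0, -5.2, 0, 0.1, 20]
    - [0, 0.1, 0, -10.4, 0, 0.5, 20]
    - [0, 0.15, 0, -15.5, 0, 1.2, 20]
    - [0, 0.2, 0, -20.7, 0, 2.1, 20]
    - [0, 0.25, 0, -25.7, 0, 3.2, 20]
    - [0, 0.3, 0, -30.7, 0, 4.6, 20]
    - [0, 0.35, 0, -35.7, 0, 6.3, 20]
    - [0, 0.4, 0, -40.5, 0, 8.2, 20]
    - [0, 0.45, 0, -45.2, 0, 10.4, 20]
    - [0, 0.5, 0, -49.9, 0, 12.7, 20]

```text
t: 7.5
eef_pos: [0.5007, 0.3323, 0.1686]
tool_rot: [0.001, 0.997, -0.076, 0.002]
contact_force: [0.1, -9.4, 8.0]
gripper_width: 0.339
grasp_force: 60.8
```

>>> jog_arm:
  motion:
    - [0, 0.05, 0, -5.2, 0, 0.1, 20]
    - [0, 0.1, 0, -10.4, 0, 0.5, 20]
    - [0, 0.15, 0, -15.5, 0, 1.2, 20]
    - [0, 0.2, 0, -20.7, 0, 2.1, 20]
    - [0, 0.25, 0, -25.7, 0, 3.2, 20]
    - [0, 0.3, 0, -30.7, 0, 4.6, 20]
    - [0, 0.35, 0, -35.7, 0, 6.3, 20]
    - [0, 0.4, 0, -40.5, 0, 8.2, 20]
    - [0, 0.45, 0, -45.2, 0, 10.4, 20]
    - [0, 0.5, 0, -49.9, 0, 12.7, 20]

```text
t: 8.75
eef_pos: [0.4548, 0.3394, 0.1565]
tool_rot: [0.02, 0.969, -0.076, 0.232]
contact_force: [-7.8, -16.7, 31.0]
gripper_width: 0.338
grasp_force: 67.7
```

Run:
```python
from h import *
p,Rm,o=pose(); print(p,Rm[:,2],o["torque"],o["contact_force"],o["t"],np.array(o["q"]))
W=bot.read_camera("wrist"); save(W,"w3.png")
```

```text
[0.4548 0.3394 0.1565] [ 0.4475 -0.0738 -0.8913] [-3.8723 -0.5071 -1.7274] [ -7.7906 -16.7251  30.958 ] 8.75 [-1.6044  0.3802  0.7443  2.1574  0.3403  0.4963 -2.9365]
```

View pics/w3.png

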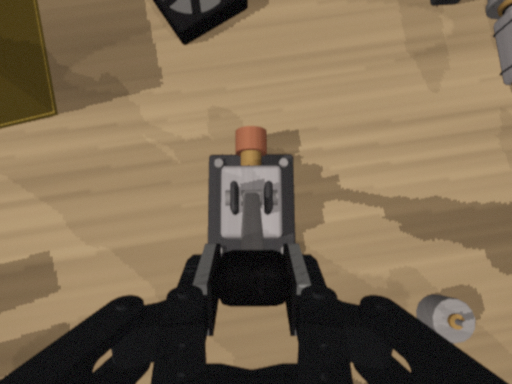

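The lever is at about 0.95 rad and joint 7 is near its range limit. I'll do the rest by shifting with a slight reverse turn, letting the knob pivot between the pads.

>>> jog_arm:
  motion:
    - [0, -0.03, 0, -2, 0, -1, 20]
    - [0, -0.06, 0, -4, 0, -1, 20]
    - [0, -0.1, 0, -6, 0, -2, 20]
    - [0, -0.14, 0, -8, 0, -2, 20]
    - [0, -0.17, 0, -10, 0, -2, 20]
    - [0, -0.2, 0, -12, 0, -2, 20]
    - [0, -0.2, 0, -12, 0, -2, 20]

```text
t: 9.68
eef_pos: [0.4441, 0.3409, 0.1496]
tool_rot: [0.012, 0.988, -0.076, 0.134]
contact_force: [0.7, -12.9, 19.0]
gripper_width: 0.338
grasp_force: 70.1
```

Run:
```python
from h import *
p,Rm,o=pose(); print(p,Rm[:,2],o["torque"],o["contact_force"],o["t"],np.array(o["q"]))
k=p-.016*Rm[:,2]-np.array([.4998,.333,.062]); print("knob",k,np.linalg.norm(k),"theta",.5-np.arctan2(k[0]*np.cos(.15)-k[1]*np.sin(.15),k[2]))
T=bot.read_camera("top"); 
for d in bot.tip_of("vent_lever_knob",T)[:2]: print(d,atz(d["xy"],T,camT(T),.167))
```

```text
[0.4441 0.3409 0.1496] [ 0.2632 -0.045  -0.9637] [-2.4575 -1.5316 -0.533 ] [  0.7436 -12.9039  19.0116] 9.675 [-1.3403  0.3507  0.5305  2.0742  0.0941  0.6203 -2.646 ]
knob [-0.0599  0.0086  0.103 ] 0.11945320466819073 theta 1.0309998891155527
{'xy': [100.5, 225.8], 'score': 0.69} [0.4421 0.3363 0.167 ]
{'xy': [283.4, 165.4], 'score': 0.32} [ 0.5963 -0.0854  0.167 ]
```

>>> jog_arm:
  motion:
    - [0, 0, 0, -3, 0, 1, 20]
    - [0, 0, 0, -6, 0, 2, 20]
    - [0, 0, 0, -6, 0, 2, 20]
    - [0, 0, 0, -6, 0, 2, 20]

```text
t: 10.28
eef_pos: [0.4417, 0.3414, 0.148]
tool_rot: [0.012, 0.988, -0.077, 0.136]
contact_force: [5.1, -16.7, 28.9]
gripper_width: 0.338
grasp_force: 71.3
```

Run:
```python
from h import *
p,Rm,o=pose(); print(p,Rm[:,2],o["torque"],o["contact_force"],o["t"],np.array(o["q"])[6])
k=p-.016*Rm[:,2]-np.array([.4998,.333,.062]); print("knob",k,np.linalg.norm(k),"theta",.5-np.arctan2(k[0]*np.cos(.15)-k[1]*np.sin(.15),k[2]))
```

```text
[0.4417 0.3414 0.148 ] [ 0.2674 -0.0439 -0.9626] [-3.3061 -2.9533 -0.9605] [  5.1238 -16.6945  28.9322] 10.275 -2.658774939525915
knob [-0.0624  0.0091  0.1014] 0.11937175718217771 theta 1.0566085854213283
```

Commanding a further 6 mm moved the tool only 2.9 mm, with the torque rising, so the lever is at its stop. Now I'll work out the slow return path.

Run:
```python
from h import *
piv=np.array([.4998,.333,.062])
def P(th):
    Rl=down(-.154,.5-th); Rt=down(-.154,.5-.74*th-.0)
    return piv-.12*Rl[:,2]+.016*Rt[:,2], Rt
ths=np.linspace(1.08,-.04,41)
for c in range(4):
    p0,R0=P(ths[10*c]); print("call",c)
    print([[float(v) for v in np.round(np.r_[delta(*P(t),p0,R0),20],[3,3,3,1,1,1,0])] for t in ths[10*c+1:10*c+11]])
```

```text
call 0Traceback (most recent call last):
    return bound(*args, **kwds)
TypeError: 'list' object cannot be interpreted as an integer

During handling of the above exception, another exception occurred:

Traceback (most recent call last):
TypeError: 'list' object cannot be interpreted as an integer
```

Run:
```python
from h import *
piv=np.array([.4998,.333,.062])
def P(th):
    Rl=down(-.154,.5-th); Rt=down(-.154,.5-.74*th-.0)
    return piv-.12*Rl[:,2]+.016*Rt[:,2], Rt
ths=np.linspace(1.08,-.04,41)
for c in range(4):
    p0,R0=P(ths[10*c]); print("call",c)
    for t in ths[10*c+1:10*c+11]:
        d=delta(*P(t),p0,R0); print("%.3f  %.1f %.1f"%(d[1],d[3],d[5]))
```

```text
call 0
-0.021  2.9 -0.9
-0.041  5.8 -1.7
-0.062  8.8 -2.4
-0.083  11.8 -3.0
-0.104  14.8 -3.6
-0.124  17.8 -4.1
-0.145  20.8 -4.4
-0.166  23.8 -4.7
-0.186  26.8 -4.9
-0.207  29.9 -5.0
call 1
-0.021  3.0 -0.7
-0.041  5.9 -1.2
-0.062  8.9 -1.7
-0.083  12.0 -2.1
-0.104  15.0 -2.4
-0.124  18.0 -2.6
-0.145  21.0 -2.7
-0.166  24.1 -2.8
-0.186  27.1 -2.7
-0.207  30.1 -2.6
call 2
-0.021  3.0 -0.4
-0.041  6.0 -0.7
-0.062  9.0 -1.0
-0.083  12.1 -1.1
-0.104  15.1 -1.2
-0.124  18.1 -1.2
-0.145  21.2 -1.0
-0.166  24.2 -0.8
-0.186  27.2 -0.6
-0.207  30.2 -0.2
call 3
-0.021  3.0 -0.2
-0.041  6.1 -0.2
-0.062  9.1 -0.2
-0.083  12.1 -0.1
-0.104  15.1 0.0
-0.124  18.1 0.3
-0.145  21.2 0.7
-0.166  24.2 1.1
-0.186  27.1 1.6
-0.207  30.1 2.3
```

>>> jog_arm:
  motion:
    - [0, -0.021, 0, 2.9, 0, -1, 20]
    - [0, -0.041, 0, 5.8, 0, -2, 20]
    - [0, -0.062, 0, 8.8, 0, -3, 20]
    - [0, -0.083, 0, 11.8, 0, -3.8, 20]
    - [0, -0.104, 0, 14.8, 0, -4.6, 20]
    - [0, -0.124, 0, 17.8, 0, -5.1, 20]
    - [0, -0.145, 0, 20.8, 0, -5.4, 20]
    - [0, -0.166, 0, 23.8, 0, -5.7, 20]
    - [0, -0.186, 0, 26.8, 0, -5.9, 20]
    - [0, -0.207, 0, 29.9, 0, -6, 20]

```text
t: 11.52
eef_pos: [0.4621, 0.3381, 0.1586]
tool_rot: [0.006, 0.997, -0.075, 0.028]
contact_force: [-6.4, -10.5, 15.9]
gripper_width: 0.339
grasp_force: 70.1
```

>>> jog_arm:
  motion:
    - [0, -0.021, 0, 3, 0, -0.7, 20]
    - [0, -0.041, 0, 5.9, 0, -1.2, 20]
    - [0, -0.062, 0, 8.9, 0, -1.7, 20]
    - [0, -0.083, 0, 12, 0, -2.1, 20]
    - [0, -0.104, 0, 15, 0, -2.4, 20]
    - [0, -0.124, 0, 18, 0, -2.6, 20]
    - [0, -0.145, 0, 21, 0, -2.7, 20]
    - [0, -0.166, 0, 24.1, 0, -2.8, 20]
    - [0, -0.186, 0, 27.1, 0, -2.7, 20]
    - [0, -0.207, 0, 30.1, 0, -2.6, 20]

```text
t: 12.78
eef_pos: [0.4927, 0.3335, 0.1643]
tool_rot: [-0.003, 0.994, -0.075, -0.074]
contact_force: [-3.9, -10.5, 20.4]
gripper_width: 0.339
grasp_force: 71.4
```

>>> jog_arm:
  motion:
    - [0, -0.021, 0, 3, 0, -0.4, 20]
    - [0, -0.041, 0, 6, 0, -0.7, 20]
    - [0, -0.062, 0, 9, 0, -1, 20]
    - [0, -0.083, 0, 12.1, 0, -1.1, 20]
    - [0, -0.104, 0, 15.1, 0, -1.2, 20]
    - [0, -0.124, 0, 18.1, 0, -1.2, 20]
    - [0, -0.145, 0, 21.2, 0, -1, 20]
    - [0, -0.166, 0, 24.2, 0, -0.8, 20]
    - [0, -0.186, 0, 27.2, 0, -0.6, 20]
    - [0, -0.207, 0, 30.2, 0, -0.2, 20]

```text
t: 14.02
eef_pos: [0.5236, 0.3287, 0.1605]
tool_rot: [-0.01, 0.982, -0.075, -0.174]
contact_force: [0.9, -8.9, 17.6]
gripper_width: 0.338
grasp_force: 72.2
```

>>> jog_arm:
  motion:
    - [0, -0.021, 0, 3, 0, -0.2, 20]
    - [0, -0.041, 0, 6.1, 0, -0.2, 20]
    - [0, -0.062, 0, 9.1, 0, -0.2, 20]
    - [0, -0.083, 0, 12.1, 0, -0.1, 20]
    - [0, -0.104, 0, 15.1, 0, 0, 20]
    - [0, -0.124, 0, 18.1, 0, 0.3, 20]
    - [0, -0.145, 0, 21.2, 0, 0.7, 20]
    - [0, -0.166, 0, 24.2, 0, 1.1, 20]
    - [0, -0.186, 0, 27.1, 0, 1.6, 20]
    - [0, -0.207, 0, 30.1, 0, 2.3, 20]

```text
t: 15.28
eef_pos: [0.5454, 0.3254, 0.1514]
tool_rot: [-0.017, 0.957, -0.071, -0.281]
contact_force: [-19.1, -12.6, 39.1]
gripper_width: 0.336
grasp_force: 75.9
```

Run:
```python
from h import *
p,Rm,o=pose(); print(p,Rm[:,2],o["torque"],o["contact_force"],o["t"],np.array(o["q"])[6])
k=p-.016*Rm[:,2]-np.array([.4998,.333,.062]); print("knob",k,np.linalg.norm(k),"theta",.5-np.arctan2(k[0]*np.cos(.15)-k[1]*np.sin(.15),k[2]))
```

```text
[0.5454 0.3254 0.1514] [-0.5356  0.0732 -0.8413] [-1.8714  6.2371  1.2703] [-19.1119 -12.5849  39.1269] 15.275 -1.9676520598474125
knob [ 0.0542 -0.0087  0.1029] 0.11660086519413966 theta 0.010206208557085594
```

It's pressing against the home stop (-19 N). I'll relax the load, open and back away.

>>> jog_arm:
  motion:
    - [0, 0, 0, -2, 0, -2, 20]
    - [0, 0, 0, -2, 0, -2, 45]
    - [0, 0, 0, -2, 0, -2, 60]
    - [0, 0, 0, -2, 0, -2, 60]
    - [0, 0, 0, -2, 0, -30, 60]
    - [0, 0, 0, -2, 0, -70, 60]
    - [0, 0, 0, -2, 0, -110, 60]
    - [0, 0, 0, -2, 0, -110, 60]

```text
t: 16.27
eef_pos: [0.6068, 0.319, 0.2405]
tool_rot: [-0.019, 0.959, -0.072, -0.274]
contact_force: [-0.9, -0.4, -0.0]
gripper_width: 0.703
grasp_force: 0.0
```

Run:
```python
from h import *
p,Rm,o=pose(); print(p,o["t"],o["contact_force"],o["q"])
W=bot.read_camera("wrist"); Tw=camT(W,p,Rm); T=bot.read_camera("top")
for d in bot.tip_of("vent_lever_knob",W)[:1]+bot.tip_of("vent_lever_pivot",W)[:1]: print(d["xy"],d["score"],atz(d["xy"],W,Tw,.167),atz(d["xy"],W,Tw,.062))
for d in bot.tip_of("vent_lever_knob",T)[:1]: print(d,atz(d["xy"],T,camT(T),.167))
for d in bot.tip_of("nozzle_4",T)[:6]: print(np.round(d["xy"]),d["score"],atz(d["xy"],T,camT(T),.013))
# overview pose above nozzle 4/couplers
print(delta([.62,.03,.33],down(-.1)))
```

```text
[0.6068 0.319  0.2405] 16.275 [-0.9019 -0.3559 -0.0413] [-0.5873  0.7979  0.2964  1.1342 -0.4572  1.7453 -2.0059]
[254.2, 203.4] 0.87 [0.5582 0.3246 0.167 ] [0.4296 0.3424 0.062 ]
[253.7, 163.8] 0.72 [0.5977 0.3192 0.167 ] [0.4961 0.3333 0.062 ]
{'xy': [109.7, 178.5], 'score': 0.61} [0.5531 0.3234 0.167 ]
[230. 216.] 0.86 [0.4803 0.0459 0.013 ]
[259. 267.] 0.83 [ 0.3424 -0.0382  0.013 ]
[126. 266.] 0.79 [0.3369 0.3221 0.013 ]
[338. 287.] 0.75 [ 0.2934 -0.2576  0.013 ]
[247. 177.] 0.66 [ 0.5918 -0.0004  0.013 ]
[216. 173.] 0.64 [0.5995 0.0889 0.013 ]
[  -0.0072    0.564    -0.0481    1.4479  284.7171 -108.8786]
```

>>> jog_arm:
  motion:
    - [-0.007, 0.1, -0.02, 1, 60, -40, 60]
    - [-0.007, 0.25, -0.03, 1, 120, -75, 60]
    - [-0.007, 0.4, -0.05, 1, 180, -105, 60]
    - [-0.007, 0.564, -0.05, 10, 240, -110, 60]
    - [-0.007, 0.564, -0.05, 10, 285, -110, 60]
    - [-0.007, 0.564, -0.05, 10, 285, -110, 60]
    - [-0.007, 0.564, -0.05, 10, 285, -110, 60]
    - [-0.007, 0.564, -0.05, 10, 285, -110, 60]

```text
t: 17.58
eef_pos: [0.6283, 0.0305, 0.3267]
tool_rot: [-0.001, 0.999, -0.048, 0.001]
contact_force: [-0.4, 0.4, -0.4]
gripper_width: 0.702
grasp_force: 0.0
```

Run:
```python
from h import *
p,Rm,o=pose(); print(p,Rm[:,0],o["t"],o["q"])
W=bot.read_camera("wrist"); Tw=camT(W,p,Rm);save(W,"w4.png",k=1.5)
for n,z in dict(coupler_1=.06,collar_1_mid=.06,nozzle_1=.06,nozzle_4=.013,manifold=0).items():
    for d in bot.tip_of(n,W)[:6]:
        if d["score"]>.3: print(n,np.round(d["xy"]),round(d["score"],2),atz(d["xy"],W,Tw,z))
```

```text
[0.6283 0.0305 0.3267] [ 0.9954 -0.0957  0.0011] 17.575 [-0.4816  0.3467  0.4493  1.5774 -0.1579  1.2519 -1.6728]
coupler_1 [355. 159.] 0.72 [ 0.6097 -0.0945  0.06  ]
coupler_1 [284. 162.] 0.7 [ 0.6141 -0.008   0.06  ]
coupler_1 [210. 159.] 0.57 [0.6265 0.0829 0.06  ]
collar_1_mid [209. 144.] 0.87 [0.6454 0.0814 0.06  ]
collar_1_mid [79. 69.] 0.62 [0.7444 0.2178 0.06  ]
nozzle_1 [213. 185.] 0.82 [0.5929 0.0838 0.06  ]
nozzle_1 [250. 245.] 0.74 [0.5062 0.045  0.06  ]
nozzle_1 [282. 183.] 0.64 [ 0.588  -0.0034  0.06  ]
nozzle_1 [308. 319.] 0.59 [ 0.3814 -0.0268  0.06  ]
nozzle_1 [357. 145.] 0.44 [ 0.6267 -0.0974  0.06  ]
nozzle_4 [213. 185.] 0.82 [0.5799 0.0907 0.013 ]
nozzle_4 [250. 245.] 0.74 [0.4834 0.0475 0.013 ]
nozzle_4 [282. 183.] 0.64 [ 0.5746 -0.0064  0.013 ]
nozzle_4 [308. 319.] 0.59 [ 0.3442 -0.0325  0.013 ]
nozzle_4 [357. 145.] 0.44 [ 0.6177 -0.1113  0.013 ]
manifold [283.  72.] 0.61 [ 0.7208 -0.0183  0.    ]
```

View pics/w4.png

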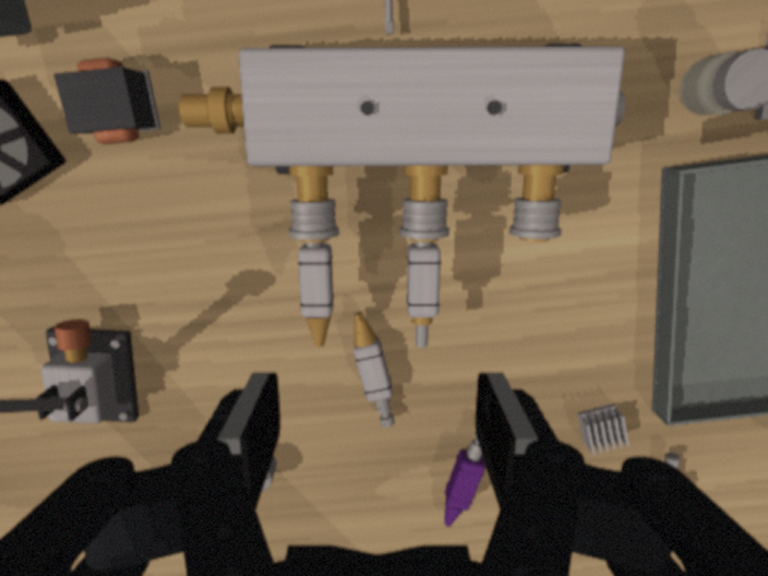

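This view (×1.5) shows the collars at (314,218), (425,218) and (537,218), level with the tool, so the manifold yaw is about -0.096. Candidates for the loose nozzle are the grey one at (372,372) and the purple one at (465,485). The grey one with the brass tip matches nozzle_4, so the purple one stays put. I'll hover over the grey one and check it in a crop.

Run:
```python
from h import *
print(delta([.478,.0467,.15],down(.17)))
```

```text
[  -0.0011   -0.0022   -0.2681 -151.8019   -2.9121  176.9188]
```

>>> jog_arm:
  motion:
    - [0, 0, -0.1, -60, -1, 0, 50]
    - [0, 0, -0.2, -110, -2, 30, 50]
    - [0, 0, -0.268, -152, -3, 80, 50]
    - [0, 0, -0.268, -152, -3, 130, 50]
    - [0, 0, -0.268, -152, -3, 177, 50]
    - [0, 0, -0.268, -152, -3, 177, 50]
    - [0, 0, -0.268, -152, -3, 177, 50]
    - [0, 0, -0.268, -152, -3, 177, 50]

```text
t: 18.88
eef_pos: [0.4794, 0.0467, 0.1521]
tool_rot: [-0.001, 0.996, 0.084, 0.003]
contact_force: [0.6, -0.6, -0.3]
gripper_width: 0.586
grasp_force: 0.0
```

Run:
```python
from h import *
p,Rm,o=pose(); print(p,Rm[:,0],o["t"])
W=bot.read_camera("wrist"); Tw=camT(W,p,Rm);save(W,"w5.png",(100,50,440,384),1.5)
for d in bot.tip_of("nozzle_4",W)[:4]+bot.spot_in("nozzle_4",W)[:4]: print(np.round(d["xy"]),round(d["score"],2),atz(d["xy"],W,Tw,.013))
```

```text
[0.4794 0.0467 0.1521] [0.9858 0.1681 0.0064] 18.875
[221.  21.] 0.9 [0.5998 0.091  0.013 ]
[249. 177.] 0.88 [0.4833 0.0506 0.013 ]
[354.  61.] 0.86 [ 0.5892 -0.0149  0.013 ]
[311. 327.] 0.84 [ 0.3414 -0.036   0.013 ]
[299. 336.] 0.67 [ 0.3287 -0.0265  0.013 ]
[249. 173.] 0.65 [0.4871 0.0511 0.013 ]
[212.  44.] 0.62 [0.5827 0.0958 0.013 ]
[509. 367.] 0.6 [ 0.3283 -0.2502  0.013 ]
```

View pics/w5.png

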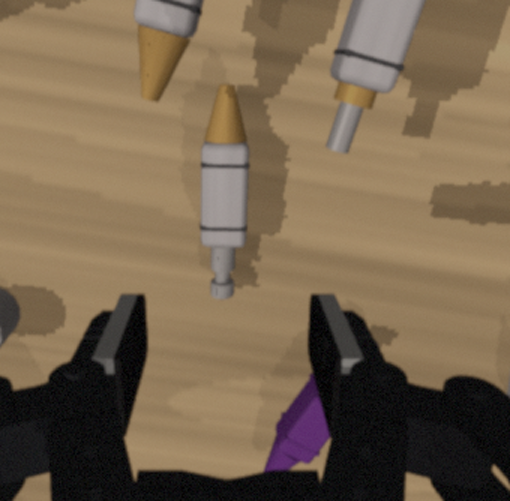

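The crop shows the grey nozzle with the brass tip at (225,193), in line with the fingers. Grasping it.

>>> jog_arm:
  motion:
    - [0, 0, 0, 0, -3, 60, 50]
    - [0, 0, 0, 0, -3, 110, 50]
    - [0, 0, 0, 0, -3, 140, 50]
    - [0, 0, 0, 0, -3, 147, 50]
    - [0, 0, 0, 0, -3, 147, 50]
    - [0, 0, 0, 0, -3, 147, 15]
    - [0, 0, 0, 0, -3, 147, 15]
    - [0, 0, 0, 0, -3, 147, 15]
    - [0, 0, 0, 0, -3, 147, 15]
  grip_force: 50

```text
t: 20.15
eef_pos: [0.4789, 0.0498, 0.0047]
tool_rot: [-0.001, 0.996, 0.084, 0.003]
contact_force: [-0.9, -0.4, 6.4]
gripper_width: 0.297
grasp_force: 49.3
```

Run:
```python
from h import *
p,R0,_=pose(); p1=p+[0,0,.22]
print(delta([.61,-.32,.27],down(0.02),p,R0))
print(delta([.478,.05,.22],R0,p,R0))
```

```text
[  -0.0017   -0.0055    0.1489   68.5729  386.218  -265.4593]
[   0.        0.        0.        0.3522   -0.6386 -215.3403]
```

>>> jog_arm:
  motion:
    - [0, 0, 0, 0, 0, -30, 15]
    - [0, 0, 0, 0, 0, -80, 15]
    - [0, 0, 0, 0, 0, -140, 15]
    - [0, 0, 0, 0, 20, -190, 15]
    - [0, 0, 0.05, 20, 75, -230, 15]
    - [0, 0, 0.1, 40, 130, -260, 15]
    - [0, 0, 0.15, 69, 190, -265, 15]
    - [0, 0, 0.15, 69, 250, -265, 15]
    - [0, 0, 0.15, 69, 310, -265, 15]
    - [0, 0, 0.15, 69, 370, -265, 15]

```text
t: 21.4
eef_pos: [0.6065, -0.2992, 0.2689]
tool_rot: [-0.001, 1.0, 0.01, 0.002]
contact_force: [0.3, -0.2, -0.8]
gripper_width: 0.293
grasp_force: 49.4
```

>>> jog_arm:
  motion:
    - [0, 0, 0, 0, 16, 0, 15]
    - [0, 0, 0, 0, 16, 0, 15]
    - [0, 0, 0, 0, 16, 0, 15]

```text
t: 21.78
eef_pos: [0.6071, -0.3111, 0.2681]
tool_rot: [-0.002, 1.0, 0.011, 0.001]
contact_force: [1.1, 0.4, -0.4]
gripper_width: 0.296
grasp_force: 49.5
```

Run:
```python
from h import *
p,Rm,o=pose(); print(p,Rm[:,0],o["t"],o["gripper_width"],o["grasp_force"])
W=bot.read_camera("wrist"); Tw=camT(W,p,Rm);save(W,"w6.png",k=1.5)
for d in bot.tip_of("tray",W)[:2]: print(np.round(d["xy"]),round(d["score"],2),atz(d["xy"],W,Tw,0))
g=cv2.cvtColor(W["pixels"],cv2.COLOR_RGB2HSV)
```

```text
[ 0.6071 -0.3111  0.2681] [0.9998 0.0218 0.0029] 21.775 0.2959111948189991 49.45615589618683
```

View pics/w6.png

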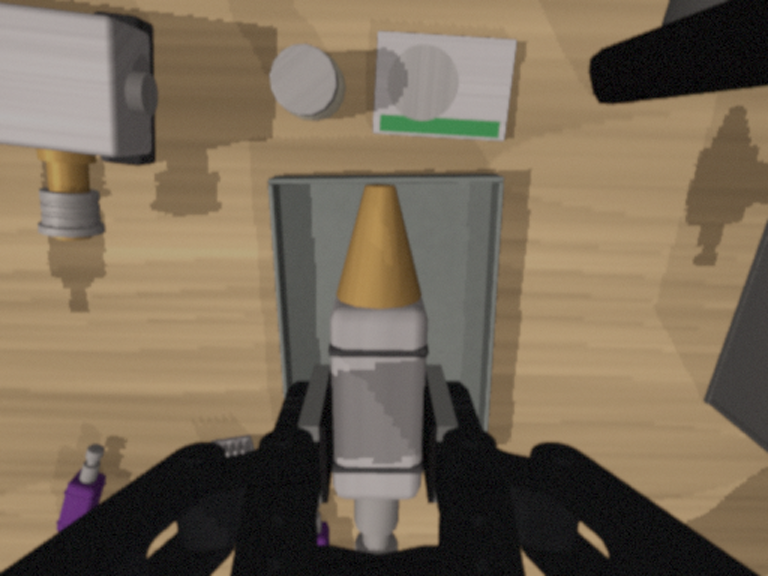

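The nozzle is held firmly. The tray's far rim corners are at (270,180) and (501,177), and its side rims run through (286,380) and (490,430). I'll convert those to world coordinates.

Run:
```python
from h import *
p,Rm,o=pose(); W=bot.read_camera("wrist"); Tw=camT(W,p,Rm)
f=lambda x,y: atz((x/1.5,y/1.5),W,Tw,.03)
A,B,C,D=f(270,180),f(501,177),f(286,380),f(490,430); print(A,B,C,D,np.linalg.norm(A-B))
v=A-B; print("yaw far",np.arctan2(-v[0],v[1]),"left",np.arctan2(*(A-C)[[1,0]]),"right",np.arctan2(*(B-D)[[1,0]]))
T=bot.read_camera("top"); g=lambda x,y: atz((x/1.5,y/1.5),T,camT(T),.03)
print(*[g(*a) for a in [(493,238),(590,239),(592,370),(497,370)]])
```

```text
[ 0.649  -0.2298  0.03  ] [ 0.6549 -0.3999  0.03  ] [ 0.4854 -0.2363  0.03  ] [ 0.4416 -0.4108  0.03  ] 0.17020308225503078
yaw far 0.03468243681133026 left 0.03957179904265257 right 0.05100786577099717
[ 0.6464 -0.2275  0.03  ] [ 0.65  -0.411  0.03 ] [ 0.4063 -0.4086  0.03  ] [ 0.4023 -0.2343  0.03  ]
```

Run:
```python
from h import *
print(delta([.5237,-.368,.08],down(.035)),delta([.5237,-.368,.0092],down(.035)))
```

```text
[ -0.002   -0.0029  -0.0134 -85.0846  54.7055 187.774 ] [ -0.002   -0.0029  -0.0134 -85.2895  54.8508 258.5735]
```

>>> jog_arm:
  motion:
    - [0, 0, -0.013, -43, 27, 30, 15]
    - [0, 0, -0.013, -85, 54.8, 80, 15]
    - [0, 0, -0.013, -85, 54.8, 130, 15]
    - [0, 0, -0.013, -85, 54.8, 180, 15]
    - [0, 0, -0.013, -85, 54.8, 210, 15]
    - [0, 0, -0.013, -85, 54.8, 230, 15]
    - [0, 0, -0.013, -85, 54.8, 240, 15]
    - [0, 0, -0.013, -85, 54.8, 247, 15]
    - [0, 0, -0.013, -85, 54.8, 252, 15]
    - [0, 0, -0.013, -85, 54.8, 252, 15]

```text
t: 23.22
eef_pos: [0.5234, -0.3699, 0.0159]
tool_rot: [-0.001, 1.0, 0.016, 0.001]
contact_force: [-0.2, -0.0, -0.7]
gripper_width: 0.293
grasp_force: 49.5
```

Run:
```python
from h import *
p,Rm,o=pose(); print(p,Rm,o["contact_force"],delta([.5237,-.368,.0092],down(.035)))
```

```text
[ 0.5234 -0.3699  0.0159] [[ 0.9995  0.0321  0.0029]
 [ 0.0321 -0.9995  0.0011]
 [ 0.003  -0.001  -1.    ]] [-0.2437 -0.0165 -0.6626] [-0.001  -0.003  -0.0029  0.3131 -1.8801  6.7358]
```

>>> jog_arm:
  motion:
    - [0, 0, 0, 0, -2, 3, 15]
    - [0, 0, 0, 0, -2, 5, 15]
    - [0, 0, 0, 0, -2, 6.5, 15]
    - [0, 0, 0, 0, -2, 7, 15]
    - [0, 0, 0, 0, -2, 7, 15]

```text
t: 23.85
eef_pos: [0.5231, -0.3678, 0.0088]
tool_rot: [-0.001, 1.0, 0.016, 0.001]
contact_force: [-0.8, -0.1, 1.9]
gripper_width: 0.294
grasp_force: 49.8
```

>>> jog_arm:
  motion:
    - [0, 0, 0, 0, 0, 0, 30]
    - [0, 0, 0, 0, 0, 0, 33]
    - [0, 0, 0, 0, 0, 0, 33]
    - [0, 0, 0, 0, 0, -15, 33]
    - [0, 0, 0, 0, 0, -50, 33]
    - [0, 0, 0, 0, 0, -100, 33]
    - [0, 0, 0, 0, 0, -160, 33]
    - [0, 0, 0, 0, 0, -200, 33]

```text
t: 24.85
eef_pos: [0.5231, -0.369, 0.2129]
tool_rot: [0.0, 1.0, 0.016, 0.003]
contact_force: [-0.3, -0.5, -0.1]
gripper_width: 0.391
grasp_force: 0.0
```

Run:
```python
from h import *
p,Rm,o=pose(); print(p,o["t"])
W=bot.read_camera("wrist"); Tw=camT(W,p,Rm)
for d in bot.tip_of("nozzle_4",W)[:4]: print(np.round(d["xy"]),round(d["score"],2),atz(d["xy"],W,Tw,.017))
print(delta([.6433,.0815,.16],down(-.096)))
```

```text
[ 0.5231 -0.369   0.2129] 24.85
[249. 164.] 0.56 [ 0.5271 -0.3663  0.017 ]
[   0.0031   -0.0114    0.1273  132.0523 -448.1961   54.9315]
```

>>> jog_arm:
  motion:
    - [0, 0, 0.03, 20, -60, 0, 60]
    - [0, 0, 0.05, 40, -120, 0, 60]
    - [0, 0, 0.08, 60, -180, 0, 60]
    - [0, 0, 0.1, 80, -240, 0, 60]
    - [0, 0, 0.127, 100, -300, 0, 60]
    - [0, 0, 0.127, 120, -355, 0, 60]
    - [0, 0, 0.127, 132, -410, 10, 60]
    - [0, 0, 0.127, 132, -448, 40, 60]
    - [0, 0, 0.127, 132, -448, 55, 60]
    - [0, 0, 0.127, 132, -448, 55, 60]

```text
t: 26.2
eef_pos: [0.6393, 0.0828, 0.1534]
tool_rot: [0.0, 0.999, -0.048, -0.0]
contact_force: [0.6, -0.1, 0.3]
gripper_width: 0.705
grasp_force: 0.0
```

Run:
```python
from h import *
p,Rm,o=pose(); print(p,Rm[:,0],o["t"],o["q"])
W=bot.read_camera("wrist"); Tw=camT(W,p,Rm);save(W,"w7.png",k=1.3)
for n,z in dict(coupler_1=.06,collar_1_mid=.06,nozzle_1=.06).items():
    for d in bot.tip_of(n,W)[:3]: print(n,np.round(d["xy"]),round(d["score"],2),atz(d["xy"],W,Tw,z))
print(delta([.6433,.0815,.045],down(-.096)))
```

```text
[0.6393 0.0828 0.1534] [ 0.9954 -0.0955 -0.0001] 26.2 [-0.5831  0.5481  0.502   1.7297 -0.3142  0.9447 -1.6232]
coupler_1 [252. 210.] 0.8 [0.6293 0.0839 0.06  ]
coupler_1 [494. 212.] 0.8 [ 0.6108 -0.0956  0.06  ]
coupler_1 [374. 215.] 0.76 [ 0.6171 -0.0064  0.06  ]
collar_1_mid [253. 190.] 0.96 [0.645  0.0813 0.06  ]
nozzle_1 [255. 253.] 0.7 [0.5939 0.0847 0.06  ]
[ -0.0016  -0.0043  -0.0017   1.7437   0.536  110.8414]
```

View pics/w7.png

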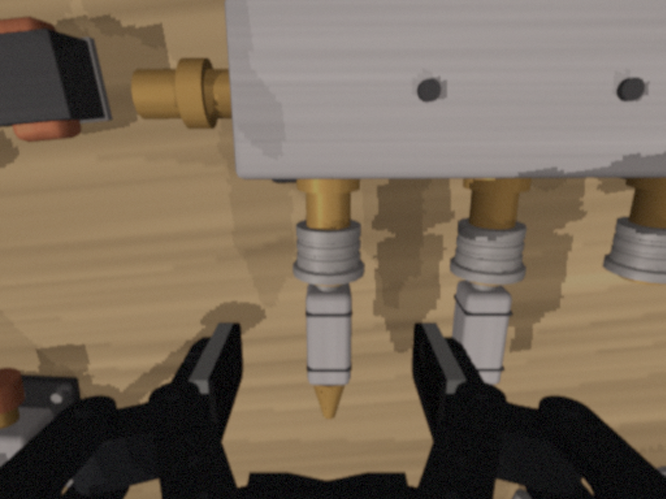

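Collar 1 is at (329,247), centred between the fingers. I'll go down, grip it and pull it back.

>>> jog_arm:
  motion:
    - [0, 0, 0, 5.5, 0.6, 40, 60]
    - [0, 0, 0, 5.5, 0.6, 80, 60]
    - [0, 0, 0, 5.5, 0.6, 110, 60]
    - [0, 0, 0, 5.5, 0.6, 110, 60]
    - [0, 0, 0, 5.5, 0.6, 110, 25]
    - [0, 0, 0, 5.5, 0.6, 110, 25]
    - [0, 0, 0, 5.5, 0.6, 110, 25]
    - [0, 0, 0, 5.5, 0.6, 110, 25]
  grip_force: 60

```text
t: 27.4
eef_pos: [0.6475, 0.0814, 0.047]
tool_rot: [-0.0, 0.999, -0.048, 0.003]
contact_force: [-2.0, -4.0, 6.3]
gripper_width: 0.413
grasp_force: 61.6
```

>>> jog_arm:
  motion:
    - [0, 0, 0, 3, 0, 0, 25]
    - [0, 0, 0, 6, 0, 0, 25]
    - [0, 0, 0, 9, 0, 0, 25]
    - [0, 0, 0, 12, 0, 0, 25]
    - [0, 0, 0, 15, 0, 0, 25]
    - [0, 0, 0, 16, 0, 0, 25]
    - [0, 0, 0, 16, 0, 0, 25]
    - [0, 0, 0, 16, 0, 0, 25]

```text
t: 28.4
eef_pos: [0.6594, 0.0803, 0.0469]
tool_rot: [-0.001, 0.999, -0.048, -0.001]
contact_force: [-15.2, -3.1, 18.3]
gripper_width: 0.41
grasp_force: 63.2
```

Run:
```python
from h import *
p,Rm,o=pose(); print(p,Rm[:,0],o["t"])
W=bot.read_camera("wrist"); Tw=camT(W,p,Rm)
for n,z in dict(coupler_1=.06,collar_1_mid=.06,nozzle_1=.06).items():
    for d in bot.tip_of(n,W)[:3]: print(n,np.round(d["xy"]),round(d["score"],2),atz(d["xy"],W,Tw,z))
```

```text
[0.6594 0.0803 0.0469] [ 0.9954 -0.0957 -0.0028] 28.4
coupler_1 [444. 337.] 0.97 [ 0.6179 -0.005   0.06  ]
coupler_1 [255. 338.] 0.9 [0.6257 0.0822 0.06  ]
collar_1_mid [249. 278.] 0.67 [0.6577 0.0818 0.06  ]
```

The collar travelled 11.9 mm and met its stop. I'll release it, slide back along the axis and grip the nozzle block.

>>> jog_arm:
  motion:
    - [0, 0, 0, 0, 0, 0, 60]
    - [0, 0, 0, 0, 0, 0, 60]
    - [0, 0, 0, 0, 0, 0, 60]
    - [0, 0, 0, -40, 0.5, -3, 60]
    - [0, 0, 0, -76, 1, -3, 60]
    - [0, 0, 0, -76, 1, -3, 60]
    - [0, 0, 0, -76, 1, -3, 60]

```text
t: 29.48
eef_pos: [0.5874, 0.0879, 0.0478]
tool_rot: [-0.001, 0.999, -0.047, 0.002]
contact_force: [0.1, 0.0, 0.6]
gripper_width: 0.699
grasp_force: 0.0
```

Run:
```python
from h import *
p,Rm,o=pose(); print(p,o["t"],o["contact_force"])
W=bot.read_camera("wrist"); Tw=camT(W,p,Rm); save(W,"w8.png")
for n,z in dict(coupler_1=.06,collar_1_mid=.06,nozzle_1=.06).items():
    for d in bot.tip_of(n,W)[:3]: print(n,np.round(d["xy"]),round(d["score"],2),atz(d["xy"],W,Tw,z))
```

```text
[0.5874 0.0879 0.0478] 29.475 [0.0644 0.0276 0.5678]
coupler_1 [256. 187.] 0.57 [0.6262 0.083  0.06  ]
collar_1_mid [252. 127.] 0.94 [0.65   0.0823 0.06  ]
nozzle_1 [256. 272.] 0.79 [0.5877 0.0863 0.06  ]
nozzle_1 [461. 257.] 0.59 [ 0.5864 -0.0023  0.06  ]
```

View pics/w8.png

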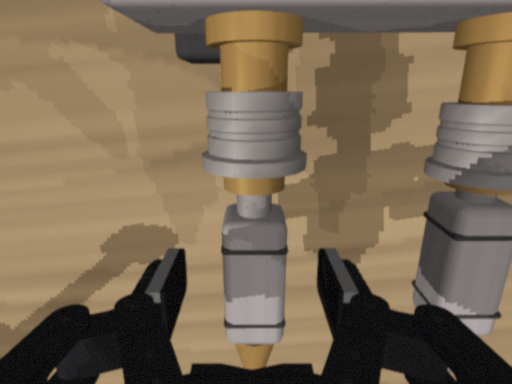

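Collar 1 is partly back and the plug shows half out at (255,205). Grip and draw it out.

>>> jog_arm:
  motion:
    - [0, 0, 0, -2, 1.5, -1, 60]
    - [0, 0, 0, -2, 1.5, -1, 15]
    - [0, 0, 0, -2, 1.5, -1, 15]
    - [0, 0, 0, -2, 1.5, -1, 15]
    - [0, 0, 0, -2, 1.5, -1, 15]
    - [0, 0, 0, -2, 1.5, -1, 15]
  grip_force: 50

```text
t: 30.42
eef_pos: [0.5842, 0.0866, 0.0485]
tool_rot: [-0.001, 0.999, -0.047, 0.001]
contact_force: [-0.6, 1.0, 2.6]
gripper_width: 0.295
grasp_force: 51.2
```

>>> jog_arm:
  motion:
    - [0, 0, 0, -5, 0, 0, 15]
    - [0, 0, 0, -10, 0, 0, 15]
    - [0, 0, 0, -16, 0, 0, 15]
    - [0, 0, 0, -24, 0, 0, 15]
    - [0, 0, 0, -32, 0, 0, 15]
    - [0, 0, 0, -45, 0, 0, 15]
    - [0, 0, 0, -60, 0, 0, 15]
    - [0, 0, 0, -60, 0, -30, 15]
    - [0, 0, 0, -60, 0, -80, 15]
    - [0, 0, 0, -60, 0, -140, 15]

```text
t: 31.68
eef_pos: [0.5222, 0.0919, 0.1888]
tool_rot: [-0.0, 0.999, -0.047, -0.0]
contact_force: [0.7, 0.5, -0.2]
gripper_width: 0.292
grasp_force: 50.7
```

Run:
```python
from h import *
p,Rm,o=pose(); print(p,o["t"],o["contact_force"],o["gripper_width"])
print(delta([.52,-.272,.2],down(.035)))
W=bot.read_camera("wrist"); Tw=camT(W,p,Rm)
X=np.array([.5852,.0864,0]); 
for d in bot.tip_of("nozzle_1",W)[:3]: print(np.round(d["xy"]),round(d["score"],2),atz(d["xy"],W,Tw,p[2]+.012)-p)
```

```text
[0.5222 0.0919 0.1888] 31.675 [ 0.6806  0.4742 -0.217 ] 0.2921772112047793
[ -0.0005   0.0001  -0.1297  32.1988 362.4383 -11.3942]
[ 67. 349.] 0.82 [-0.0326  0.092   0.012 ]
[368.  93.] 0.81 [ 0.0711 -0.0497  0.012 ]
[250. 266.] 0.66 [0.0033 0.0007 0.012 ]
```

>>> jog_arm:
  motion:
    - [0, 0, -0.03, 10, 60, -11, 15]
    - [0, 0, -0.06, 20, 120, -11, 15]
    - [0, 0, -0.09, 34, 180, -11, 15]
    - [0, 0, -0.13, 34, 240, -11, 15]
    - [0, 0, -0.13, 34, 300, -11, 15]
    - [0, 0, -0.13, 34, 345, 0, 15]
    - [0, 0, -0.13, 34, 362, 40, 15]
    - [0, 0, -0.13, 34, 362, 90, 15]
    - [0, 0, -0.13, 34, 362, 130, 15]
    - [0, 0, -0.13, 34, 362, 140, 15]

```text
t: 33.02
eef_pos: [0.5213, -0.27, 0.0449]
tool_rot: [-0.002, 1.0, 0.017, -0.001]
contact_force: [-0.6, -0.4, -0.6]
gripper_width: 0.293
grasp_force: 50.7
```

Run:
```python
from h import *
p,Rm,o=pose(); print(p,o["t"],o["contact_force"],o["gripper_width"])
print(delta([.5223,-.272,.0065],down(.035)))
```

```text
[ 0.5213 -0.27    0.0449] 33.025 [-0.576  -0.4409 -0.6007] 0.2927966508221736
[-0.0036  0.0028 -0.0001  1.0488  2.1264 38.3812]
```

>>> jog_arm:
  motion:
    - [0, 0, 0, 1, 2, 15, 15]
    - [0, 0, 0, 1, 2, 25, 15]
    - [0, 0, 0, 1, 2, 31, 15]
    - [0, 0, 0, 1, 2, 33, 15]
    - [0, 0, 0, 1, 2, 34, 15]
    - [0, 0, 0, 1, 2, 34, 15]

```text
t: 33.78
eef_pos: [0.5253, -0.2735, 0.0141]
tool_rot: [-0.001, 1.0, 0.018, 0.001]
contact_force: [0.9, -0.3, -1.7]
gripper_width: 0.29
grasp_force: 50.7
```

>>> jog_arm:
  motion:
    - [0, 0, 0, 0, -1, 3, 15]
    - [0, 0, 0, 0, -1, 5, 15]
    - [0, 0, 0, 0, -1, 6, 15]
    - [0, 0, 0, 0, -1, 7, 15]
    - [0, 0, 0, 0, -1, 7, 15]

```text
t: 34.4
eef_pos: [0.5261, -0.2727, 0.0086]
tool_rot: [-0.001, 1.0, 0.018, 0.002]
contact_force: [-2.2, 2.6, 15.0]
gripper_width: 0.294
grasp_force: 53.2
```

>>> jog_arm:
  motion:
    - [0, 0, 0, 0, 0, -1, 30]
    - [0, 0, 0, 0, 0, -1, 33]
    - [0, 0, 0, 0, 0, -1, 33]
    - [0, 0, 0, 0, 0, -15, 33]
    - [0, 0, 0, 0, 0, -50, 33]
    - [0, 0, 0, 0, 0, -100, 33]
    - [0, 0, 0, 0, 0, -160, 33]
    - [0, 0, 0, 0, 0, -190, 33]

```text
t: 35.4
eef_pos: [0.5254, -0.2737, 0.201]
tool_rot: [0.0, 1.0, 0.017, 0.003]
contact_force: [-0.3, 0.1, -0.5]
gripper_width: 0.384
grasp_force: 0.0
```

Run:
```python
from h import *
p,Rm,o=pose(); print(p,o["t"])
W=bot.read_camera("wrist"); Tw=camT(W,p,Rm)
for d in bot.tip_of("nozzle_4",W)[:4]: print(np.round(d["xy"]),round(d["score"],2),atz(d["xy"],W,Tw,.017))
print(delta([.638,-.008,.15],down(-.096)))
```

```text
[ 0.5254 -0.2737  0.201 ] 35.4
[368. 162.] 0.97 [ 0.538  -0.3874  0.017 ]
[233. 361.] 0.86 [ 0.2911 -0.2586  0.017 ]
[250. 168.] 0.76 [ 0.5277 -0.2722  0.017 ]
[ 38. 316.] 0.71 [ 0.3465 -0.0354  0.017 ]
[   0.0006   -0.0097    0.1305  120.2188 -262.1834   52.3131]
```

>>> jog_arm:
  motion:
    - [0, 0, 0.04, 25, -55, 0, 60]
    - [0, 0, 0.08, 50, -110, 0, 60]
    - [0, 0, 0.13, 80, -165, 0, 60]
    - [0, 0, 0.13, 110, -220, 5, 60]
    - [0, 0, 0.13, 120, -262, 20, 60]
    - [0, 0, 0.13, 120, -262, 52, 60]
    - [0, 0, 0.13, 120, -262, 52, 60]
    - [0, 0, 0.13, 120, -262, 52, 60]

```text
t: 36.5
eef_pos: [0.6355, -0.0079, 0.1462]
tool_rot: [-0.0, 0.999, -0.048, 0.001]
contact_force: [0.0, 0.3, 1.1]
gripper_width: 0.7
grasp_force: 0.0
```

Run:
```python
from h import *
p,Rm,o=pose(); print(p,Rm[:,0],o["t"])
W=bot.read_camera("wrist"); Tw=camT(W,p,Rm)
for n,z in dict(coupler_1=.06,collar_1_mid=.06,nozzle_1=.06).items():
    for d in bot.tip_of(n,W)[:3]: print(n,np.round(d["xy"]),round(d["score"],2),atz(d["xy"],W,Tw,z))
print(delta([.638,-.008,.045],down(-.096)))
```

```text
[ 0.6355 -0.0079  0.1462] [ 0.9953 -0.0967  0.0028] 36.5
coupler_1 [375. 220.] 0.92 [ 0.6127 -0.0953  0.06  ]
coupler_1 [250. 225.] 0.91 [ 0.6169 -0.0047  0.06  ]
coupler_1 [131. 224.] 0.89 [0.6264 0.082  0.06  ]
collar_1_mid [127. 197.] 0.6 [0.647  0.0807 0.06  ]
nozzle_1 [254. 264.] 0.87 [ 0.5854 -0.0041  0.06  ]
[ -0.0019  -0.0041  -0.0001   1.653    0.6428 101.6784]
```

>>> jog_arm:
  motion:
    - [0, 0, 0, 3, 0, 40, 60]
    - [0, 0, 0, 3, 0, 75, 60]
    - [0, 0, 0, 3, 0, 101, 60]
    - [0, 0, 0, 3, 0, 101, 60]
    - [0, 0, 0, 3, 0, 101, 25]
    - [0, 0, 0, 3, 0, 101, 25]
    - [0, 0, 0, 3, 0, 101, 25]
    - [0, 0, 0, 3, 0, 101, 25]
  grip_force: 60

```text
t: 37.7
eef_pos: [0.6397, -0.0083, 0.0465]
tool_rot: [-0.0, 0.999, -0.048, 0.003]
contact_force: [-2.4, -3.2, 6.9]
gripper_width: 0.41
grasp_force: 61.3
```

>>> jog_arm:
  motion:
    - [0, 0, 0, 3, 0, 0, 25]
    - [0, 0, 0, 6, 0, 0, 25]
    - [0, 0, 0, 9, 0, 0, 25]
    - [0, 0, 0, 12, 0, 0, 25]
    - [0, 0, 0, 15, 0, 0, 25]
    - [0, 0, 0, 16, 0, 0, 25]
    - [0, 0, 0, 16, 0, 0, 25]
    - [0, 0, 0, 16, 0, 0, 25]

```text
t: 38.7
eef_pos: [0.6516, -0.0094, 0.0464]
tool_rot: [-0.001, 0.999, -0.048, -0.001]
contact_force: [-14.4, -1.5, 18.7]
gripper_width: 0.406
grasp_force: 62.9
```

>>> jog_arm:
  motion:
    - [0, 0, 0, 0, 0, 0, 60]
    - [0, 0, 0, 0, 0, 0, 60]
    - [0, 0, 0, 0, 0, 0, 60]
    - [0, 0, 0, -40, 0.5, -3, 60]
    - [0, 0, 0, -78, 1, -3, 60]
    - [0, 0, 0, -78, 1, -3, 60]
    - [0, 0, 0, -78, 1, -3, 60]

```text
t: 39.58
eef_pos: [0.5781, -0.0016, 0.0476]
tool_rot: [-0.001, 0.999, -0.047, 0.002]
contact_force: [0.1, 0.2, 0.3]
gripper_width: 0.7
grasp_force: 0.0
```

Run:
```python
from h import *
p,Rm,o=pose(); print(p,o["t"],o["contact_force"])
W=bot.read_camera("wrist"); Tw=camT(W,p,Rm)
for n,z in dict(coupler_1=.06,collar_1_mid=.06,nozzle_1=.06).items():
    for d in bot.tip_of(n,W)[:3]: print(n,np.round(d["xy"]),round(d["score"],2),atz(d["xy"],W,Tw,z))
```

```text
[ 0.5781 -0.0016  0.0476] 39.575 [0.0747 0.2226 0.2888]
coupler_1 [252. 184.] 0.88 [ 0.6181 -0.0054  0.06  ]
coupler_1 [ 31. 184.] 0.72 [0.6267 0.0835 0.06  ]
coupler_1 [481. 184.] 0.66 [ 0.6098 -0.0965  0.06  ]
collar_1_mid [ 21. 138.] 0.79 [0.6449 0.082  0.06  ]
collar_1_mid [256. 273.] 0.72 [ 0.578  -0.0029  0.06  ]
nozzle_1 [254. 268.] 0.76 [ 0.5805 -0.0024  0.06  ]
nozzle_1 [490. 139.] 0.47 [ 0.6277 -0.098   0.06  ]
```

>>> jog_arm:
  motion:
    - [0, 0, 0, -1, 0.5, -1, 60]
    - [0, 0, 0, -1, 0.5, -1, 15]
    - [0, 0, 0, -1, 0.5, -1, 15]
    - [0, 0, 0, -1, 0.5, -1, 15]
    - [0, 0, 0, -1, 0.5, -1, 15]
    - [0, 0, 0, -1, 0.5, -1, 15]
  grip_force: 50

```text
t: 40.52
eef_pos: [0.5759, -0.0022, 0.0484]
tool_rot: [-0.001, 0.999, -0.047, 0.001]
contact_force: [-1.5, 0.5, 1.5]
gripper_width: 0.294
grasp_force: 51.8
```

>>> jog_arm:
  motion:
    - [0, 0, 0, -5, 0, 0, 15]
    - [0, 0, 0, -10, 0, 0, 15]
    - [0, 0, 0, -16, 0, 0, 15]
    - [0, 0, 0, -24, 0, 0, 15]
    - [0, 0, 0, -32, 0, 0, 15]
    - [0, 0, 0, -45, 0, 0, 15]
    - [0, 0, 0, -60, 0, 0, 15]
    - [0, 0, 0, -60, 0, -30, 15]
    - [0, 0, 0, -60, 0, -80, 15]
    - [0, 0, 0, -60, 0, -140, 15]

```text
t: 41.78
eef_pos: [0.5139, 0.0034, 0.1887]
tool_rot: [-0.0, 0.999, -0.047, -0.0]
contact_force: [1.2, 0.9, -0.0]
gripper_width: 0.292
grasp_force: 51.3
```

Run:
```python
from h import *
p,Rm,o=pose(); print(p,o["t"],o["contact_force"],o["gripper_width"])
W=bot.read_camera("wrist"); Tw=camT(W,p,Rm); T=bot.read_camera("top"); save(T,"t2.png",(290,130,420,260),4)
for d in bot.tip_of("nozzle_1",W)[:4]: print(np.round(d["xy"]),round(d["score"],2),atz(d["xy"],W,Tw,p[2]+.012)-p)
for d in bot.tip_of("nozzle_1",T)[:6]: print(np.round(d["xy"]),round(d["score"],2),atz(d["xy"],T,camT(T),.017))
print(delta([.525,-.320,.19],down(.035)))
```

```text
[0.5139 0.0034 0.1887] 41.775 [ 1.2222  0.8801 -0.0195] 0.29173329573839246
[495. 344.] 0.81 [-0.0487 -0.1104  0.012 ]
[377.  20.] 0.67 [ 0.0954 -0.0527  0.012 ]
[252. 265.] 0.57 [ 0.0039 -0.0003  0.012 ]
[373.  47.] 0.27 [ 0.0867 -0.0515  0.012 ]
[385. 198.] 0.93 [ 0.5396 -0.3901  0.017 ]
[345. 201.] 0.75 [ 0.529  -0.2765  0.017 ]
[124. 269.] 0.68 [0.3293 0.3269 0.017 ]
[336. 287.] 0.58 [ 0.2936 -0.2497  0.017 ]
[ -0.0032  -0.0042  -0.1295  40.0153 321.3895  -2.0525]
```

View pics/t2.png

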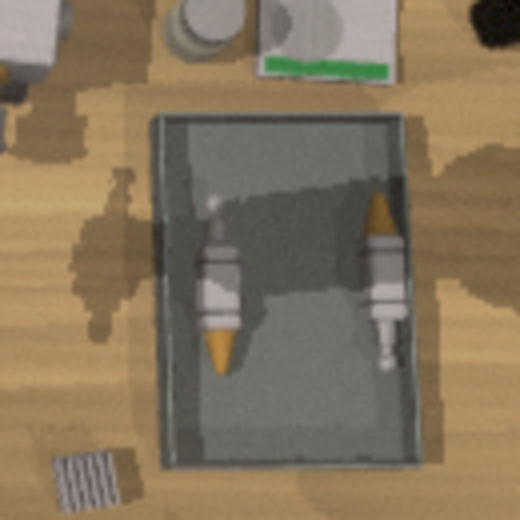

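Crop of the tray (×4): nozzle_1 is at (220,290). Nozzle_4 is at (386,280), knocked about 2 cm towards the right wall but still flat. I'll put nozzle_2 midway between them, at y ≈ -0.33.

>>> jog_arm:
  motion:
    - [0, 0, -0.03, 10, 60, -8, 15]
    - [0, 0, -0.06, 20, 120, -8, 15]
    - [0, 0, -0.09, 38, 180, -8, 15]
    - [0, 0, -0.13, 38, 240, -8, 15]
    - [0, 0, -0.13, 38, 300, -8, 15]
    - [0, 0, -0.13, 38, 331, 0, 15]
    - [0, 0, -0.13, 38, 331, 40, 15]
    - [0, 0, -0.13, 38, 331, 90, 15]
    - [0, 0, -0.13, 38, 331, 130, 15]
    - [0, 0, -0.13, 38, 331, 140, 15]

```text
t: 43.22
eef_pos: [0.5193, -0.3277, 0.0435]
tool_rot: [-0.003, 1.0, 0.017, -0.002]
contact_force: [-0.4, 0.0, -0.8]
gripper_width: 0.292
grasp_force: 51.4
```

Run:
```python
from h import *
p,Rm,o=pose(); print(p,o["t"],o["contact_force"],o["gripper_width"])
print(delta([.523,-.330,.0075],down(.035)))
```

```text
[ 0.5193 -0.3277  0.0435] 43.225 [-0.4343  0.0004 -0.7738] 0.2915817891691316
[-0.0052  0.0046 -0.0004  3.811   2.6489 35.9709]
```

>>> jog_arm:
  motion:
    - [0, 0, 0, 1, 1, 15, 15]
    - [0, 0, 0, 1, 1, 24, 15]
    - [0, 0, 0, 1, 1, 29, 15]
    - [0, 0, 0, 1, 1, 32, 15]
    - [0, 0, 0, 1, 1, 34, 15]
    - [0, 0, 0, 1, 1, 36, 15]
    - [0, 0, 0, 1, 1, 37, 15]
    - [0, 0, 0, 1, 1, 37, 15]

```text
t: 44.22
eef_pos: [0.5236, -0.3306, 0.0107]
tool_rot: [-0.001, 1.0, 0.018, 0.001]
contact_force: [0.1, -0.7, -1.5]
gripper_width: 0.292
grasp_force: 51.4
```

>>> jog_arm:
  motion:
    - [0, 0, 0, 0, 0, 1, 15]
    - [0, 0, 0, 0, 0, 2, 15]
    - [0, 0, 0, 0, 0, 3, 15]
    - [0, 0, 0, 0, 0, 3, 15]
    - [0, 0, 0, 0, 0, 3, 15]

```text
t: 44.85
eef_pos: [0.5239, -0.3307, 0.0092]
tool_rot: [-0.001, 1.0, 0.017, 0.002]
contact_force: [-3.3, 2.5, 13.6]
gripper_width: 0.291
grasp_force: 53.4
```

It's on the tray floor (13.6 N). Releasing and rising.

>>> jog_arm:
  motion:
    - [0, 0, 0, 0, 0, -1, 30]
    - [0, 0, 0, 0, 0, -1, 35]
    - [0, 0, 0, 0, 0, -1, 35]
    - [0, 0, 0, 0, 0, -15, 35]
    - [0, 0, 0, 0, 0, -50, 35]
    - [0, 0, 0, 0, 0, -100, 35]
    - [0, 0, 0, 0, 0, -160, 35]
    - [0, 0, 0, 0, 0, -220, 35]
    - [0, 0, 0, 0, 0, -250, 35]
    - [0, 0, 0, 0, 0, -250, 35]

```text
t: 46.1
eef_pos: [0.524, -0.3321, 0.2614]
tool_rot: [0.001, 1.0, 0.017, 0.004]
contact_force: [0.7, -0.2, -0.5]
gripper_width: 0.406
grasp_force: 0.0
```

Run:
```python
from h import *
p,Rm,o=pose(); print(p,o["t"],o["contact_force"])
W=bot.read_camera("wrist"); Tw=camT(W,p,Rm); T=bot.read_camera("top"); save(W,"w9.png"); save(T,"t3.png",k=1.5)
for d in bot.tip_of("nozzle_1",W)[:4]: print(np.round(d["xy"]),round(d["score"],2),atz(d["xy"],W,Tw,.017))
for n,z in dict(vent_lever_knob=.167,collar_1_mid=.06).items():
  for d in bot.tip_of(n,T)[:3]: print(n,np.round(d["xy"]),round(d["score"],2),atz(d["xy"],T,camT(T),z))
```

```text
[ 0.524  -0.3321  0.2614] 46.1 [ 0.6822 -0.2233 -0.4604]
[251. 154.] 0.92 [ 0.5299 -0.3315  0.017 ]
[297. 150.] 0.78 [ 0.5356 -0.3845  0.017 ]
[ 21. 286.] 0.68 [ 0.3455 -0.0358  0.017 ]
[199. 153.] 0.66 [ 0.5289 -0.2706  0.017 ]
vent_lever_knob [112. 176.] 0.82 [0.5582 0.3184 0.167 ]
collar_1_mid [219. 157.] 0.58 [0.6344 0.0783 0.06  ]
collar_1_mid [253. 157.] 0.21 [ 0.6372 -0.0146  0.06  ]
```

View pics/w9.png

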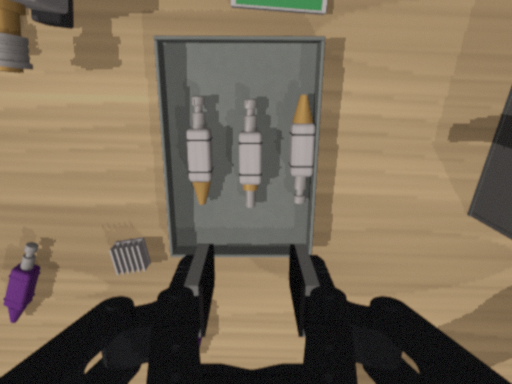

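View pics/t3.png

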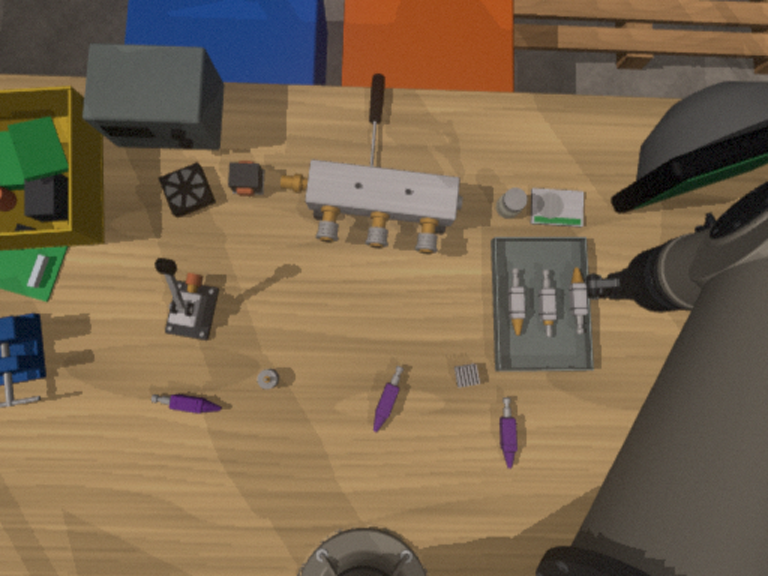

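The wrist view shows three nozzles lying flat side by side in the tray, at (200,155), (250,157) and (302,150). In the top view all the couplers are empty with their collars home, the lever knob is home at (166,266), and the other things are where they were. Handing in.

```bash
python3 -c "
from station import bot
print(bot.hand_in())"
```

```text
the job is handed in; nothing more can be done
None
```

I pulled the vent lever to its stop and eased it home, uncoupled nozzles 1 and 2 (coupler 3 was empty), laid them in the tray beside nozzle_4, and handed the job in at about 46 s; the judge returned no verdict.

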